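# Zero the colour reader and hold it on the ringed spot of the test card

## Robot

A 6-joint arm with a two-finger parallel gripper is mounted at the origin on the work surface. World frame = base frame: x ahead of the robot, y to its left, z up, the work surface at z = 0. Lengths are in m, angles in rad, forces in N, time in s.
With the tool pointing down it reaches from about 0.3 to 0.75 m from the base axis. Payload 8.5 kg.
Tool frame: the origin (TCP) lies at the very end of the fingers, on their centre line; the grasp point (between the pads) lies 19 mm behind it (arm.pinch_z is the distance from the TCP to the grasp point, in m); z points along the fingers, y is the line along which they close (so a half turn about z gives the same grasp; the last joint's range is limited). The gripper opens to 85 mm and grips with 20 to 120 N. Pads are 22 mm wide; open, the fingers measure 114 mm over their backs; the gripper's body (76 mm by 85 mm) begins 54 mm behind the grasp point. The pads swing forward as they close: fully open they stand 13 mm farther back than shut.
Start: joints at [1.035, 0.381, 1.297, -0, 1.464, -0.215], TCP at [0.173, 0.522, 0.231] pointing down, gripper open.
Joint ranges: [-3.11, 3.11], [-0.89, 2.33], [0.22, 2.48], [-1.42, 4.56], [0.17, 2.85], [-2.88, 2.88]. Speed limits (rad/s): [2.39, 2.39, 3.14, 3.14, 3.14, 3.14].

## Interface

Orientations are given as [roll, pitch, yaw] about the fixed x, y, z axes, in that order (R = Rz(yaw) Ry(pitch) Rx(roll)).
In Python, from station import arm gives the robot as it stands. The module is installed in compiled form; this text tells all that it offers.
- The arm moves only by the tool send_rows, never from a script. Its argument "deltas" is a list that holds one entry, the list of rows, each a list of 5 numbers: the closure, from -1 (fully open) to 1 (shut), so that 0 is half open, then the shift along the tool's x, y, z normalised to -1 to 1, where 1 is 40 mm, then the turn about the tool's z normalised to -1 to 1, where 1 is 0.1 rad. A call has 1 to 20 rows; each row shifts and turns the commanded pose from where the row before left it, along the tool's axes as they then stand; what a row does not reach is not made up. A row lasts 1/12 s, in which the tool goes at most 41.7 mm and 7.16 degrees, less where a joint would pass 70% of its speed; a pose out of reach is approached as far as the arm can. A call with a number of a shift or a turn outside -1 to 1 is refused whole. A call with a gripper value outside its range is refused whole. The fingers move at their own pace and stop on an object; "force" is the grip in N (left out, the last holds). Time passes only in rows, so rows that do not move let the fingers close. It gives the time, the measured TCP pose, the force, the opening and the grip force at its end, in the units of the state.
- arm.observe(): the state, without advancing time (a new reading comes with each control period).
- arm.grab_frame(name): name is "scene" or "top"; returns a dict with "color" (400x640x3 uint8, red, green, blue), "range_z" (400x640 float32, m along the optical axis (not along the pixel's ray), 0 where there is no reading), "fx", "fy", "cx", "cy" (pixels), "T" (4x4, takes a point from camera to world coordinates). Camera axes: x right, y down, z forward; pixel columns grow to the right and rows downward; lengths in m; the calibration is good to about 2 mm. A picture is of the moment at which its call begins.
- arm.finish_job(): hands the job in; it is judged then, once.
Trained networks look in a picture, given as the dict that the camera call returned (one of the last four; its "shot" number tells which), for a name from the list of things; names that differ only in an ending like _2 or _b are one class to them, and where a whole thing is asked for, a point or a joint stands for the part that bears it (a point fixed in the world has none). Each returns a list of dicts, best first, with "confidence" (0 to 1); they miss things now and then, are a little off and sometimes report something else, mostly with a low value. They report only what shows in the picture. A call takes as long as a camera call. They do not tell look-alikes from the thing itself.
- arm.boxes_of(picture, label): "pixel" ([row, column] in pixels, amid what is visible of it).
- arm.regions_of(picture, label): "region" (400x640 bool, what is visible of it) and "pixel" ([row, column] in pixels, amid what is visible of it).
- arm.pinpoint(picture, label): "pixel" ([row, column] in pixels: a listed point, or the origin of a listed thing).
The state is a dict: "time": time; "joint_positions": joint angles; "qvel": joint speeds; "joint_torque": joint torques, N m; "tool_pos": TCP position; "eef_rot": TCP orientation; "contact_force": force on the tool from outside, world axes, zero at the start; "torque": the same for the moment, N m; "grip_width": finger opening in m; "grip_force": force on a finger pad.
Only numpy, scipy, OpenCV 4.12 (cv2) and the standard library are available. Lean on these libraries where they do the work, as an engineer would, in place of code of your own. Each camera call takes 0.05 s, during which the arm holds its last target. There are 200 camera calls.

## Task

Lift the orange colour reader out of its holder and zero it: keeping it upright, press its nose straight down on the round white pad of the green block until the pad is fully down, and keep it down for about a second. Then set its nose on the card inside the red ring and finish while holding it there, square to the sloping card, with the sprung nose pushed gently about half-way in; do not let go of it or put it down. Leave the bottles and the cup alone, and do not press hard on the card.

Things in the scene. Friction and masses are not known exactly. Their poses are not given: they have to be found in the camera images.
- reader_grip (a point): centre of the orange square grip (28 x 28 mm, 64 mm tall) of the colour reader, a loose tool 130 mm long, 0.12 to 0.2 kg, standing upright in its holder. z runs up the tool, away from the nose; x, y are square to the grip's flat faces (yaw varies). The grip is the tool's top end; below it a black collar (38 mm across, 5 mm thick), a grey barrel (24 mm across, 45 mm long), the nose
- nose_tip (a point): centre of the flat end of the reader's black nose (12 mm across), on the tool's axis, 100 mm from the grip centre (along the tool's -z) when the nose is fully out; the nose stands 16 mm out of the barrel and can sink in 10 mm. z along the tool, towards the grip.
- nose (a joint): how far the reader's sprung nose is pushed in, m: 0 fully out, 0.010 fully in. The spring takes 1 N to start, 3 N at half way (0.005) and 5 N at the end
- reader: the same colour reader; origin at the lower end of its grey barrel, 84 mm below the grip centre; axes as at reader_grip
- holder: fixed grey block, 64 x 64 mm, 70 mm tall, origin at the centre of its underside. The reader hangs in its round through hole (29 mm) by the collar, which rests on the block's top; the grip stands above. It lifts straight up and out: the nose starts 9 mm above the table, so lift it more than 62 mm to clear the block
- pad_top (a point): centre of the top face of the round white zero pad (42 mm across) in the middle of a square green block (76 x 76 mm, 30 mm tall, fixed); the pad's top stands 40 mm above the table and sinks 6 mm when fully down
- zero_pad (a joint): how far the zero pad is pressed down, m: 0 up, 0.006 fully down. Its spring takes 0.9 N to start and 3 N to go fully down (the reader's nose sinks in by about 5 mm at that force)
- zero_block: the fixed square green block with the white zero pad, 76 x 76 mm, 30 mm tall without the pad, origin at the centre of its underside
- spot (a point): centre of the red ring (32 mm outside, 26 mm inside) on the white test card (124 mm up the slope, 160 mm wide, fixed), on the card's face, about 59 mm above the table. The card slopes 0.35 rad (20 degrees), low edge roughly towards the robot. z: square out of the card; x: up the slope; y: level across. The ring is half-way up the card, up to 40 mm to either side of its middle
- stand: the grey reading stand with the white card, fixed, 170 mm wide (y) and 130 mm deep (x), 40 mm high at the lower edge of the slope and 84 mm at the upper edge; origin under its centre on the table, x level towards the high edge
- dropper_yellow: amber dropper bottle with a yellow cap and black rubber teat, 23 mm across, 68 mm tall, loose, origin at the centre of its underside; a bystander
- dropper_blue: amber dropper bottle with a blue cap and black rubber teat, 23 mm across, 68 mm tall, loose, origin at the centre of its underside; a bystander
- dropper_red: amber dropper bottle with a red cap and black rubber teat, 23 mm across, 68 mm tall, loose, origin at the centre of its underside; a bystander
- cup: open white plastic cup, 72 mm across, 60 mm tall, loose, origin at the centre of its underside; a bystander
- flask: amber bottle with a white cap, 48 mm across, 95 mm tall, loose, origin at the centre of its underside; a bystander
Not all that is in view belongs to the job. Leave any blue or yellow look-alike of the reader alone.

How it is judged:
By the outcome, as a careful person would: the job done as asked, in the order asked, and still so for the second after the job is handed in, while the arm keeps its last pose, push and grip.
It also fails if it takes over 48 s, if anything falls off the work surface, if the arm or the gripper's body presses on something with over 40 N, if the wrist force passes 120 N, or if a joint passes its speed limit or range.

## Working session

There is one attempt and no reset: what is moved stays moved. The work goes in short steps, Python scripts to look and compute and a tool call to move; the robot and the scene stay as the last step left them, time stands still between calls to the robot, and variables do not carry over. Pictures are saved under pics/ and viewed, at most 11 in all, crops included, and the job is handed in when it is done.

Besides the shell and the picture viewer there is one more tool, called in YAML: its name, and indented under it one key for each argument. send_rows: Moves the arm, as the interface text tells. Its arguments: {"type":"object","properties":{"deltas":{"type":"array","items":{"type":"array","items":{"type":"array","items":{"type":"number","minimum":-1,"maximum":1}}}},"force":{"type":"number"}},"required":["deltas"]}

```bash
mkdir -p pics
cat > h.py <<'E'
import numpy as np,cv2
from station import arm
def w(p,r,c,z=None):
    T=p["T"];ray=np.array([(c-p["cx"])/p["fx"],(r-p["cy"])/p["fy"],1.])
    if z is None:
        r,c=int(round(r)),int(round(c));q=p["range_z"][max(r-1,0):r+2,c-1:c+2];q=q[q>0]
        d=np.median(q) if q.size else 0
    else: d=(z-T[2,3])/(T[:3,:3]@ray)[2]
    return (T@np.r_[ray*d,1])[:3]
def proj(p,X):
    q=np.linalg.inv(p["T"])@np.r_[X,1];return p["fy"]*q[1]/q[2]+p["cy"],p["fx"]*q[0]/q[2]+p["cx"]
def save(p,n,crop=None,s=1):
    im=p["color"][:,:,::-1]
    if crop: im=im[crop[0]:crop[1],crop[2]:crop[3]]
    cv2.imwrite("pics/"+n,cv2.resize(im,None,fx=s,fy=s))
E
python3 - <<'E'
from h import *
np.set_printoptions(precision=4,suppress=True)
print(arm.observe(),arm.pinch_z)
for n in("top","scene"):
    p=arm.grab_frame(n);save(p,n+"0.png",s=1.25);print(n,p["T"],p["fx"])
    Z=dict(reader_grip=.107,pad_top=.04,spot=.059,holder=0,stand=0,zero_block=0,dropper_yellow=0,dropper_blue=0,dropper_red=0,cup=0,flask=0)
    for l in Z:
        for d in arm.pinpoint(p,l)[:3]:
            print(l,round(d["confidence"],2),np.round(d["pixel"],1),w(p,*d["pixel"],Z[l]),w(p,*d["pixel"]))
E
```

```text
{'time': 0.0, 'joint_positions': array([ 1.0347,  0.3812,  1.2983, -0.    ,  1.4636, -0.2153]), 'qvel': array([ 0.0012,  0.0003, -0.0022,  0.0003,  0.0029,  0.0011]), 'joint_torque': array([  0.0002, -44.8464, -23.1275,  -0.0001,   0.0048,  -0.    ]), 'tool_pos': array([0.1733, 0.5217, 0.2307]), 'eef_rot': array([-3.1402, -0.0003,  2.8208]), 'contact_force': array([-0.4763,  0.1941, -0.578 ]), 'torque': array([0.0001, 0.0016, 0.0175]), 'grip_force': 0.0, 'grip_width': 0.08528018320351119} 0.0187
top [[ 0.0087 -0.9893  0.1457  0.4079]
 [-0.9998 -0.0058  0.0205  0.0071]
 [-0.0195 -0.1458 -0.9891  0.91  ]
 [ 0.      0.      0.      1.    ]] 361.035014244697
reader_grip 0.79 [222.9 229.6] [0.4762 0.2175 0.107 ] [0.4734 0.2089 0.1399]
reader_grip 0.73 [184.  209.9] [0.5647 0.2665 0.107 ] [0.5599 0.2585 0.1316]
reader_grip 0.64 [250.5 275.2] [0.4159 0.1136 0.107 ] [0.4156 0.1103 0.1318]
pad_top 0.71 [221.5 442. ] [ 0.4889 -0.277   0.04  ] [ 0.4888 -0.2767  0.0412]
spot 0.65 [188.4 354.2] [ 0.565  -0.0656  0.059 ] [ 0.5645 -0.0654  0.0618]
spot 0.18 [222.2 240.4] [0.4822 0.2044 0.059 ] [0.4
[... 1546 characters left out ...]
38]
stand 0.61 [251.6 304.6] [ 0.5623 -0.0378 -0.    ] [ 0.5966 -0.0805  0.0721]
stand 0.57 [172.6 426. ] [0.6561 0.3829 0.    ] [0.6686 0.3475 0.0336]
zero_block 0.92 [303.1 214. ] [ 0.495  -0.2678  0.    ] [ 0.5122 -0.2785  0.0313]
dropper_yellow 0.68 [220.1 265.6] [ 0.4243 -0.0211 -0.    ] [ 0.435  -0.0315  0.0171]
dropper_blue 0.7 [205.6 410.7] [ 0.6852  0.2479 -0.    ] [0.6877 0.2413 0.0073]
dropper_red 0.47 [335.6 266.7] [ 0.6353 -0.2548 -0.    ] [ 0.6441 -0.2626  0.0222]
cup 0.83 [171.9 428.2] [0.6595 0.3892 0.    ] [0.6732 0.3498 0.0371]
cup 0.59 [175.3 337.9] [ 0.4715  0.2231 -0.    ] [0.4968 0.1843 0.0441]
flask 0.72 [377.8 248.1] [ 0.6659 -0.3431  0.    ] [ 0.6879 -0.3587  0.0609]
```

View pics/top0.png

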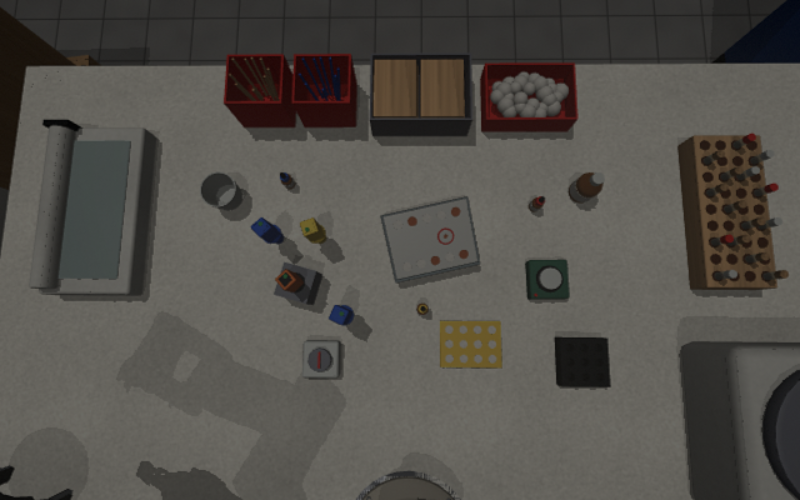

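View pics/scene0.png

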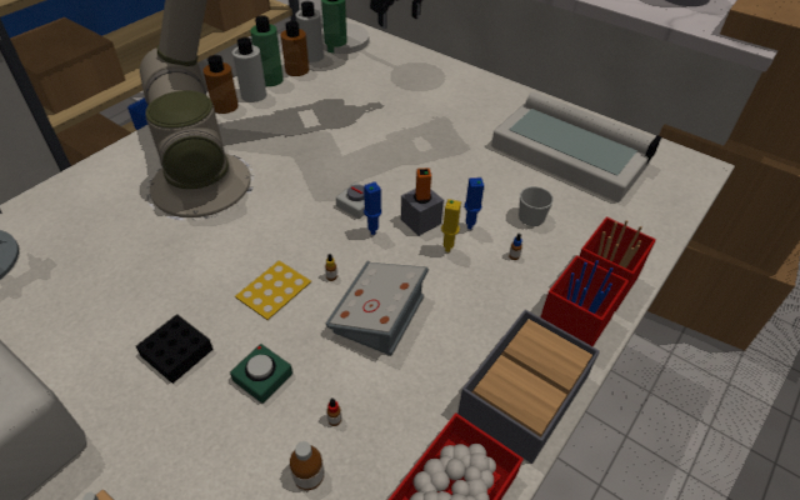

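```bash
cat >> h.py <<'E'
def cloud(p):
    v,u=np.mgrid[:400,:640];d=p["range_z"]
    P=np.stack([(u-p["cx"])/p["fx"]*d,(v-p["cy"])/p["fy"]*d,d],-1)@p["T"][:3,:3].T+p["T"][:3,3]
    P[d==0]=np.nan;return P
def hsv(p): return cv2.cvtColor(p["color"],cv2.COLOR_RGB2HSV)
def orange(p,c=(.473,.22),rad=.06):
    h=hsv(p);P=cloud(p)
    m=(h[...,0]>3)&(h[...,0]<16)&(h[...,1]>150)&(h[...,2]>70)
    m&=np.hypot(P[...,0]-c[0],P[...,1]-c[1])<rad
    return m,P
E
python3 - <<'E'
from h import *
np.set_printoptions(precision=4,suppress=True)
for n in("top","scene"):
    p=arm.grab_frame(n);m,P=orange(p);Q=P[m];print(n,"orange",len(Q),np.percentile(Q[:,2],[2,50,98]))
    t=Q[(Q[:,2]>.132)&(Q[:,2]<.146)]
    r=cv2.minAreaRect((t[:,:2]*1000).astype(np.float32));print("top face",len(t),r,t.mean(0))
    # holder top
    k=(np.abs(P[...,2]-.07)<.004)&(np.hypot(P[...,0]-.473,P[...,1]-.222)<.05)
    print("holder",k.sum(),cv2.minAreaRect((P[k][:,:2]*1000).astype(np.float32)))
    # green/pad
    h=hsv(p);g=(np.hypot(P[...,0]-.487,P[...,1]+.273)<.06)
    k=g&(np.abs(P[...,2]-.04)<.0035);print("pad",k.sum(),cv2.minEnclosingCircle((P[k][:,:2]*1000).astype(np.float32)),P[k].mean(0))
    k=g&(np.abs(P[...,2]-.03)<.004)&(h[...,1]>80);print("green",cv2.minAreaRect((P[k][:,:2]*1000).astype(np.float32)))
    # card
    k=(np.hypot(P[...,0]-.56,P[...,1]+.05)<.05)&(P[...,2]>.03)
    Q=P[k]
    for _ in range(3):
        c=Q.mean(0);nn=np.linalg.svd(Q-c,full_matrices=False)[2][2];nn*=np.sign(nn[2]);Q=Q[np.abs((Q-c)@nn)<.004]
    print("card n",nn,"tilt",np.arccos(nn[2]),"yaw upslope",np.arctan2(-nn[1],-nn[0]),c)
    r=((h[...,0]<8)|(h[...,0]>172))&(h[...,1]>70)&(np.hypot(P[...,0]-.567,P[...,1]+.067)<.024)
    e=cv2.fitEllipse(np.argwhere(r)[:,::-1].astype(np.float32));print("ring",r.sum(),e,)
    u,v=e[0];ray=p["T"][:3,:3]@np.array([(u-p["cx"])/p["fx"],(v-p["cy"])/p["fy"],1]);o=p["T"][:3,3]
    print("ring world",o+ray*((c-o)@nn/(ray@nn)))
    s=(np.hypot(P[...,0]-.56,P[...,1]+.05)<.14)&(P[...,2]>.03)&(P[...,1]<.06)&(P[...,1]>-.15)&(P[...,0]>.47)
    s=s&(np.abs((P-c)@nn)<.006)
    print("stand face",s.sum(),cv2.minAreaRect((P[s][:,:2]*1000).astype(np.float32)))
    for l,z in(("reader_grip",.13),): pass
    # look-alike tops
    k=(P[...,2]>.12)&(P[...,2]<.2)&(np.hypot(P[...,0]-.47,P[...,1]-.22)<.17)
    nc,lab,st,ce=cv2.connectedComponentsWithStats(k.astype(np.uint8))
    for i in range(1,nc):
        if st[i,4]>15: print("tall",st[i,4],np.nanmean(P[lab==i],0),np.nanmax(P[lab==i][:,2]))
E
```

```text
top orange 67 [0.1371 0.14   0.142 ]
top face 67 ((472.61737060546875, 212.8232421875), (25.63979721069336, 26.085163116455078), 45.071964263916016) [0.4717 0.2122 0.1398]
holder 457 ((472.5079650878906, 212.1561279296875), (64.77631378173828, 63.76516342163086), 74.67617797851562)
pad 226 ((486.27288818359375, -272.9208068847656), 20.946500778198242) [ 0.4864 -0.2727  0.0411]
green ((487.5539855957031, -272.1375427246094), (71.00940704345703, 69.48575592041016), 0.1916651427745819)
card n [-0.3341 -0.0769  0.9394] tilt 0.3499483532823028 yaw upslope 0.22613517026125318 [ 0.5604 -0.0498  0.0601]
ring 59 ((356.1985168457031, 188.52810668945312), (12.011917114257812, 12.418716430664062), 45.80552673339844)
ring world [ 0.5646 -0.0703  0.0599]
stand face 3901 ((556.752197265625, -43.039093017578125), (127.75588989257812, 170.05047607421875), 12.967528343200684)
tall 170 [0.5651 0.2611 0.13  ] 0.13418872829729
tall 169 [0.566  0.1761 0.1302] 0.13485709514572475
tall 197 [0.4719 0.2101 0.1379] 0.1443646696186458
tall 176 [0.4132 0.1196 0.1306] 0.1344664508325928
scene orange 50 [0.1134 0.
[... 349 characters left out ...]
0409]
green ((488.2489929199219, -272.70330810546875), (77.45023345947266, 72.52798461914062), 0.8454426527023315)
card n [-0.3337 -0.0766  0.9396] tilt 0.3494357199032633 yaw upslope 0.22569708646639286 [ 0.5609 -0.0509  0.06  ]
ring 54 ((296.6060485839844, 244.28688049316406), (8.707724571228027, 13.24950885772705), 64.85440063476562)
ring world [ 0.5639 -0.0682  0.0597]
stand face 2946 ((558.0077514648438, -40.70276641845703), (128.69313049316406, 172.3308868408203), 13.111451148986816)
tall 145 [0.477  0.2099 0.1349] 0.14362158115081503
tall 115 [0.5693 0.2611 0.129 ] 0.13458801775789453
tall 122 [0.4169 0.1189 0.1294] 0.1354138498150187
tall 126 [0.57   0.1759 0.1291] 0.1355316814362798
```

Run:
```python
from h import *
ims=[]
for n in("top","scene"):
    p=arm.grab_frame(n);P=cloud(p);r,c=map(int,proj(p,[.4735,.2125,.12]))
    k=(P[...,2]>.135)&(P[...,2]<.146)&(np.hypot(P[...,0]-.4735,P[...,1]-.2115)<.03)
    q=(P[k][:,:2]*1000).astype(np.float32);print(n,len(q),cv2.minAreaRect(q),q.mean(0))
    # square fit: project mask pixels to plane z=.139, 
    R=np.argwhere(k);q=np.array([w(p,a,b,.139)[:2] for a,b in R]);c0=q.mean(0)
    best=[]
    for a in np.radians(np.arange(0,90,2)):
        d=np.abs((q-c0)@np.array([[np.cos(a),-np.sin(a)],[np.sin(a),np.cos(a)]]));best.append((d.max(1).max()+np.sort(d.max(1))[-len(d)//5:].mean(),np.degrees(a)))
    print(c0,sorted(best)[:4])
    ims.append(cv2.resize(p["color"][r-25:r+25,c-25:c+25,::-1],(400,400),interpolation=cv2.INTER_CUBIC))
cv2.imwrite("pics/grip.png",np.hstack(ims))
```

```text
top 169 ((472.5599365234375, 211.80618286132812), (28.26218605041504, 27.068923950195312), 46.21052551269531) [472.06958 211.39754]
[0.4721338  0.21160038] [(np.float64(0.02738927885662383), np.float64(46.0)), (np.float64(0.02745373799005641), np.float64(44.0)), (np.float64(0.027523483715617483), np.float64(42.0)), (np.float64(0.027684513930218965), np.float64(40.0))]
scene 90 ((474.8139343261719, 213.6671905517578), (28.368314743041992, 28.685436248779297), 42.764739990234375) [475.8315  212.28984]
[0.4752467  0.21317291] [(np.float64(0.031095743812291805), np.float64(42.0)), (np.float64(0.03110046248587583), np.float64(40.0)), (np.float64(0.031122013172252425), np.float64(44.0)), (np.float64(0.031179597343269274), np.float64(38.0))]
```

View pics/grip.png

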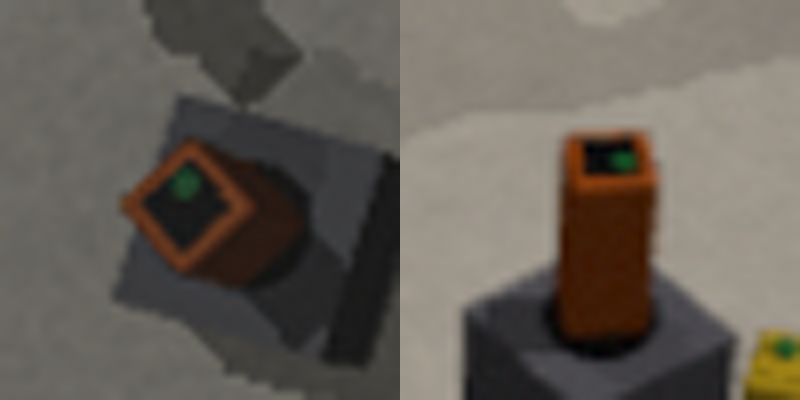

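send_rows:
  deltas:
    - [[-1, 0, 0, 0, 1], [-1, 0, 0, 0, 1], [-1, 0, 0, 0, 1], [-1, 0, 0, 0, 1], [-1, 0, 0, 0, 1], [-1, -0.8, 0.02, 0, 0], [-1, -0.8, 0.02, 0, 0], [-1, -0.8, 0.02, 0, 0], [-1, -0.8, 0.02, 0, 0], [-1, -0.8, 0.02, 0, 0], [-1, -0.8, 0.02, 0, 0], [-1, -0.8, 0.02, 0, 0], [-1, -0.8, 0.02, 0, 0], [-1, -0.8, 0.02, 0, 0], [-1, -0.8, 0.02, 0, 0], [-1, -0.8, 0.02, 0, 0], [-1, -0.8, 0.02, 0, 0], [-1, -0.8, 0.02, 0, 0], [-1, -0.37, 0, 0, 0], [-1, 0, 0, 0, 0]]
  force: 40

```text
time: 3.07
tool_pos: [0.4766, 0.2116, 0.231]
eef_rot: [-3.141, 0.001, 2.317]
contact_force: [-0.3, 0.1, -0.4]
grip_width: 0.0852
grip_force: 0.0
```

send_rows:
  deltas:
    - [[-1, 0.07, -0.04, 0.5, 0], [-1, 0, 0, 0.6, 0], [-1, 0, 0, 0.6, 0], [-1, 0, 0, 0.6, 0], [-1, 0, 0, 0.5, 0], [-1, 0, 0, 0.4, 0], [-1, 0, 0, 0.3, 0], [-1, 0, 0, 0.08, 0], [-1, 0, 0, 0, 0], [0, 0, 0, 0, 0], [0, 0, 0, 0, 0], [0, 0, 0, 0, 0]]

```text
time: 4.07
tool_pos: [0.4719, 0.215, 0.089]
eef_rot: [3.14, 0.001, 2.321]
contact_force: [0.0, -0.1, 0.5]
grip_width: 0.0513
grip_force: 0.0
```

send_rows:
  deltas:
    - [[0.1, -0.06, 0, 0, 0], [0.3, 0, 0, 0, 0], [1, 0, 0, 0, 0], [1, 0, 0, 0, 0], [1, 0, 0, 0, 0], [1, 0, 0, 0, 0], [1, 0, 0, 0, 0]]
  force: 40

```text
time: 4.65
tool_pos: [0.4736, 0.2129, 0.0886]
eef_rot: [3.141, 0.001, 2.321]
contact_force: [-0.1, -1.4, 5.0]
grip_width: 0.0277
grip_force: 39.7
```

send_rows:
  deltas:
    - [[1, 0, 0, -0.2, 0], [1, 0, 0, -0.3, 0], [1, 0, 0, -0.4, 0], [1, 0, 0, -0.5, 0], [1, 0, 0, -0.5, 0], [1, 0, 0, -0.5, 0], [1, 0, 0, -0.4, 0], [1, 0, 0, -0.2, 0], [1, 0, 0, 0, 0], [1, 0, 0, 0, 0]]

```text
time: 5.48
tool_pos: [0.4729, 0.213, 0.2076]
eef_rot: [-3.141, -0.001, 2.321]
contact_force: [0.1, -0.3, -2.5]
grip_width: 0.0275
grip_force: 39.6
```

```bash
cat >> h.py <<'E'
def axis(p,c,n="a"):
    """orange grip points around c -> save crop; print stats"""
    P=cloud(p);m,_=orange(p,c,.06);Q=P[m&(P[...,2]>.1)];return Q
def crops(n,c,h=45,s=400):
    ims=[]
    for k in("top","scene"):
        p=arm.grab_frame(k);r,q=map(int,proj(p,c))
        ims.append(cv2.resize(p["color"][max(r-h,0):r+h,max(q-h,0):q+h,::-1],(s,s),interpolation=cv2.INTER_CUBIC))
    cv2.imwrite("pics/"+n,np.hstack(ims))
E
python3 - <<'E'
from h import *
o=arm.observe();print(o["tool_pos"],o["contact_force"],o["grip_width"])
x,y,z=o["tool_pos"];crops("lift.png",[x,y,z-.03])
E
```

```text
[0.47286857 0.21299215 0.20760185] [ 0.07362089 -0.33543827 -2.53047185] 0.027493477477378025
```

View pics/lift.png

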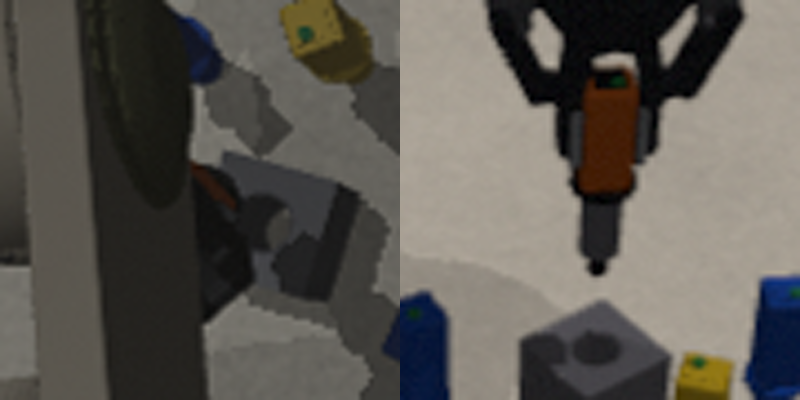

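send_rows:
  deltas:
    - [[1, -0.25, -0.22, 0, 0], [1, -0.5, -0.44, 0, 0], [1, -0.5, -0.44, 0, 0], [1, -0.5, -0.44, 0, 0], [1, -0.5, -0.44, 0, 0], [1, -0.5, -0.44, 0, 0], [1, -0.5, -0.44, 0, 0], [1, -0.5, -0.44, 0, 0], [1, -0.5, -0.44, 0, 0], [1, -0.5, -0.44, 0, 0], [1, -0.5, -0.44, 0, 0], [1, -0.5, -0.44, 0, 0], [1, -0.5, -0.44, 0, 0], [1, -0.5, -0.44, 0, 0], [1, -0.5, -0.44, 0, 0], [1, -0.5, -0.44, 0, 0], [1, -0.5, -0.44, 0, 0], [1, -0.5, -0.44, 0, 0], [1, -0.36, -0.31, 0, 0], [1, 0, 0, 0, 0]]

```text
time: 7.25
tool_pos: [0.4868, -0.2752, 0.2065]
eef_rot: [-3.141, -0.002, 2.318]
contact_force: [-0.5, -0.7, -2.2]
grip_width: 0.0279
grip_force: 39.7
```

send_rows:
  deltas:
    - [[1, 0, 0, 0.5, 0], [1, 0, 0, 0.5, 0], [1, 0, 0, 0.5, 0], [1, 0, 0, 0.2, 0], [1, 0, 0, 0, 0], [1, 0, 0, 0, 0]]

```text
time: 7.75
tool_pos: [0.4873, -0.2718, 0.1402]
eef_rot: [-3.142, -0.001, 2.321]
contact_force: [-0.4, 0.4, -0.7]
grip_width: 0.0279
grip_force: 39.7
```

Run:
```python
from h import *
o=arm.observe();print(o["tool_pos"],o["eef_rot"],o["contact_force"],o["grip_width"])
x,y,z=o["tool_pos"];crops("pad.png",[x,y,z-.05],35)
for n in("top","scene"):
    p=arm.grab_frame(n)
    for d in arm.pinpoint(p,"nose_tip")[:2]: print(n,d["confidence"],d["pixel"],w(p,*d["pixel"],z-.0813))
    for d in arm.pinpoint(p,"reader_grip")[:2]: print(n,d["confidence"],d["pixel"],w(p,*d["pixel"],z+.0187))
```

```text
[ 0.48730508 -0.27178426  0.14024171] [-3.14156502e+00 -5.77941305e-04  2.32108122e+00] [-0.40658629  0.38815632 -0.73583028] 0.027870021285238827
top 0.55 [191.3, 344.1] [ 0.5578876  -0.04151052  0.05894171]
top 0.89 [186.5, 211.6] [0.54915579 0.24577011 0.15894171]
top 0.73 [249.5, 277.0] [0.41744872 0.10301239 0.15894171]
scene 0.96 [155.7, 377.5] [0.59715815 0.19558415 0.15894171]
scene 0.9 [155.9, 298.1] [0.45083493 0.07875652 0.15894171]
```

View pics/pad.png

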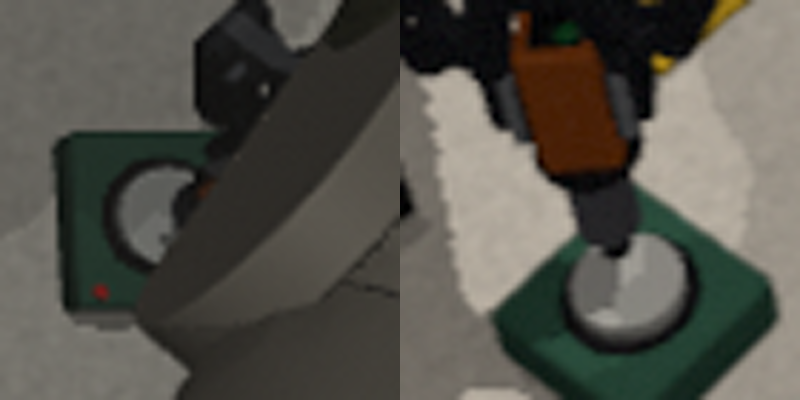

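send_rows:
  deltas:
    - [[1, 0, 0, 0.25, 0], [1, 0, 0, 0.2, 0], [1, 0, 0, 0.1, 0], [1, 0, 0, 0.08, 0], [1, 0, 0, 0.08, 0], [1, 0, 0, 0.05, 0], [1, 0, 0, 0.03, 0], [1, 0, 0, 0, 0], [1, 0, 0, 0, 0]]

```text
time: 8.9
tool_pos: [0.4872, -0.272, 0.1087]
eef_rot: [-3.142, 0.0, 2.321]
contact_force: [-1.6, 0.9, 2.1]
grip_width: 0.0276
grip_force: 40.1
```

Run:
```python
from h import *
o=arm.observe();print(o["tool_pos"],o["contact_force"],o["torque"],o["grip_width"])
for n in("top","scene"):
    p=arm.grab_frame(n);P=cloud(p);h=hsv(p)
    g=(np.hypot(P[...,0]-.4868,P[...,1]+.272)<.019)&(h[...,1]<60)&(h[...,2]>110)
    print(n,g.sum(),np.nanmedian(P[g][:,2]))
    r,c=map(int,proj(p,[.4868-.03,-.272+.03,.03]));q=p["color"][r-4:r+5,c-4:c+5].reshape(-1,3);print(q[np.argmax(q.max(1).astype(int)-q.min(1))])
```

```text
[ 0.48716833 -0.27196341  0.10870272] [-1.56720641  0.91242616  2.05265661] [ 0.25294537  0.31064822 -0.00174444] 0.027580078532491593
top 1 0.03664781871724987
[108  27  26]
scene 396 0.4086909558162054
[72 29  2]
```

send_rows:
  deltas:
    - [[1, 0, 0, 0.05, 0], [1, 0, 0, 0, 0], [1, 0, 0, 0, 0], [1, 0, 0, 0, 0], [1, 0, 0, 0, 0], [1, 0, 0, 0, 0], [1, 0, 0, 0, 0], [1, 0, 0, 0, 0], [1, 0, 0, 0, 0], [1, 0, 0, 0, 0], [1, 0, 0, 0, 0], [1, 0, 0, 0, 0], [1, 0, 0, 0, 0], [1, 0, 0, 0, 0], [1, 0, 0, 0, 0], [1, 0, 0, 0, 0]]

```text
time: 10.33
tool_pos: [0.4872, -0.2721, 0.1066]
eef_rot: [3.142, 0.0, 2.321]
contact_force: [-0.1, -0.2, 4.3]
grip_width: 0.0276
grip_force: 40.2
```

Run:
```python
from h import *
o=arm.observe();x,y,z=o["tool_pos"];print(o["tool_pos"],o["contact_force"],o["torque"],o["grip_width"])
for n in("top","scene"):
    p=arm.grab_frame(n);P=cloud(p)
    d=np.hypot(P[...,0]-.4868,P[...,1]+.272)
    print(n,np.round(np.sort(P[(d<.019)&(P[...,2]<.045)][:,2])[::8],4),"green",np.nanmedian(P[(d>.024)&(d<.036)&(P[...,2]<.045)][:,2]))
crops("press.png",[x,y,z-.05],35)
```

```text
[ 0.48723064 -0.27205979  0.10656709] [-0.14323442 -0.24797386  4.31404063] [ 0.16111173  0.03761191 -0.01313539] 0.027567781062157844
top [0.0304 0.0332 0.034  0.0346 0.035  0.0353 0.0356 0.036  0.0374] green 0.03114125839294507
scene [0.0308 0.033  0.0333 0.0337 0.0339 0.0342 0.0345 0.0348 0.0352 0.0354
 0.0355 0.0357 0.036  0.0364 0.0367 0.0371 0.0376 0.0383 0.044 ] green 0.03130727672289335
```

View pics/press.png

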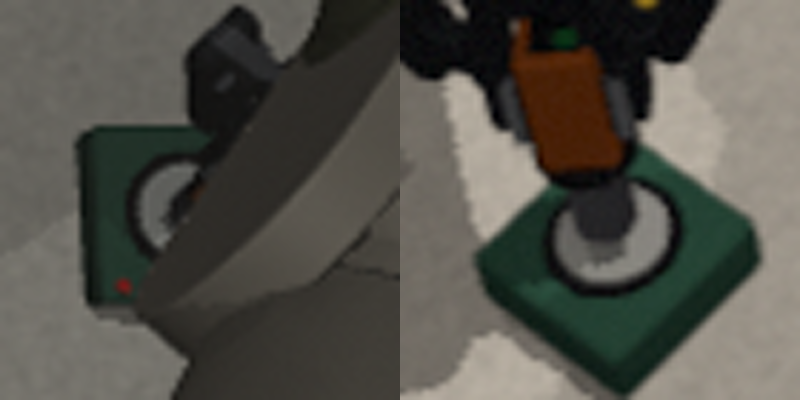

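send_rows:
  deltas:
    - [[1, 0, 0, -0.2, 0], [1, 0, 0, -0.4, 0], [1, 0, 0, -0.4, 0], [1, 0, 0, -0.2, -0.95], [1, 0, 0, -0.2, -0.95], [1, 0, 0, -0.2, -0.95], [1, 0, 0, -0.2, -0.95], [1, 0, 0, -0.2, -0.95], [1, 0, 0, 0, -0.95], [1, 0, 0, 0, -0.95], [1, 0, 0, 0, -0.95], [1, 0, 0, 0, -0.95], [1, 0, 0, 0, -0.95], [1, 0, 0, 0, -0.95], [1, 0, 0, 0, 0]]

```text
time: 11.78
tool_pos: [0.487, -0.2719, 0.1866]
eef_rot: [3.141, -0.0, -2.914]
contact_force: [-0.6, -0.1, -2.0]
grip_width: 0.0274
grip_force: 39.7
```

send_rows:
  deltas:
    - [[1, -0.25, 0.21, 0, 0], [1, -0.45, 0.375, 0, 0], [1, -0.45, 0.375, 0, 0], [1, -0.45, 0.375, 0, 0], [1, -0.45, 0.375, 0, 0], [1, -0.45, 0.375, 0, 0], [1, -0.45, 0.375, 0, 0], [1, -0.45, 0.375, 0, 0], [1, -0.45, 0.375, 0, 0], [1, -0.45, 0.375, 0, 0], [1, -0.45, 0.375, 0, 0], [1, -0.45, 0.375, 0, 0], [1, -0.2, 0.18, 0, 0], [1, 0, 0, 0, 0], [1, 0, 0, 0, 0]]

```text
time: 13.03
tool_pos: [0.6574, -0.0478, 0.1863]
eef_rot: [-3.142, -0.001, -2.918]
contact_force: [0.2, -1.9, -1.1]
grip_width: 0.0273
grip_force: 39.7
```

send_rows:
  deltas:
    - [[1, 0, 0, 0.3, 0], [1, 0, 0, 0.4, 0], [1, 0, 0, 0.4, 0], [1, 0, 0, 0.3, 0], [1, 0, 0, 0.13, 0], [1, 0, 0, 0, 0], [1, 0, 0, 0, 0], [1, 0.15, 0, 0, 0], [1, 0.15, 0, 0, 0], [1, 0.05, 0, 0, 0], [1, 0.05, 0, 0, 0], [1, 0.05, 0, 0, 0], [1, 0.05, 0, 0, 0], [1, 0.05, 0, 0, 0], [1, 0.05, 0, 0, 0], [1, 0.05, 0, 0, 0], [1, 0.05, 0, 0, 0], [1, 0, 0, 0, 0]]
  force: 20

```text
time: 14.53
tool_pos: [0.6317, -0.054, 0.1267]
eef_rot: [-3.14, 0.005, -2.917]
contact_force: [3.6, 2.0, 1.5]
grip_width: 0.0279
grip_force: 40.1
```

```bash
cat >> h.py <<'E'
U=np.array([.9747,.2235,0]);V=np.array([-.2235,.9747,0])
def sideline(p,tcp,rng=(.02,.12),save_as=None):
    """scene view: axis of the tool in pixels, from dark/orange silhouettes is ambiguous; return fitted grip plane normals"""
    P=cloud(p);g=tcp+np.array([0,0,.0187])
    h=hsv(p);m=(h[...,0]>3)&(h[...,0]<16)&(h[...,1]>150)&(h[...,2]>40)&(np.linalg.norm(P-g,axis=-1)<.055)
    return P[m]
def tilt(p,tcp):
    Q=sideline(p,tcp);best=None;rs=np.random.default_rng(0)
    for _ in range(400):
        a=Q[rs.choice(len(Q),3,False)];n=np.cross(a[1]-a[0],a[2]-a[0]);l=np.linalg.norm(n)
        if l<1e-5: continue
        n/=l
        if abs(n[2])>.6: continue
        k=np.abs((Q-a[0])@n)<.002
        if best is None or k.sum()>best.sum(): best=k
    S=Q[best];c=S.mean(0);_,s,vt=np.linalg.svd(S-c,full_matrices=False);n=vt[2];n*=np.sign(n@U)
    return len(Q),len(S),n,n@U,n@V,n[2],np.arcsin(n[2]),c
E
python3 - <<'E'
from h import *
np.set_printoptions(precision=3,suppress=True)
o=arm.observe();t=o["tool_pos"];print(t,o["eef_rot"],o["contact_force"],o["torque"],o["grip_width"],o["grip_force"])
p=arm.grab_frame("scene");print(tilt(p,t))
crops("piv.png",[t[0],t[1],t[2]-.03],40)
E
```

```text
[ 0.632 -0.054  0.127] [-3.14   0.005 -2.917] [3.62  1.995 1.538] [ 0.437 -1.09   0.025] 0.027930227595482856 40.10297656059265
(138, 115, array([0.966, 0.242, 0.096]), np.float64(0.9951732415661495), np.float64(0.019898700670531982), np.float64(0.09605556547463365), np.float64(0.09620389435951841), array([ 0.645, -0.055,  0.147]))
```

View pics/piv.png

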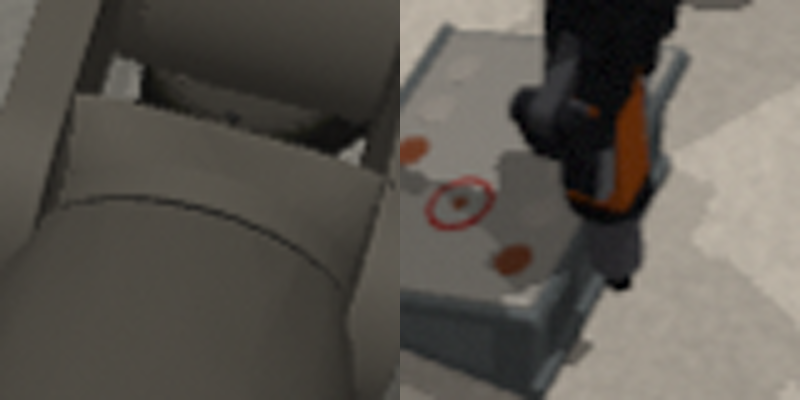

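send_rows:
  deltas:
    - [[1, 0.05, 0, 0, 0], [1, 0.05, 0, 0, 0], [1, 0.05, 0, 0, 0], [1, 0.05, 0, 0, 0], [1, 0.05, 0, 0, 0], [1, 0.05, 0, 0, 0], [1, 0.05, 0, 0, 0], [1, 0.03, 0, 0, 0], [1, 0, 0, 0, 0], [1, 0, 0, 0, 0]]
  force: 20

```text
time: 15.52
tool_pos: [0.6162, -0.0575, 0.1257]
eef_rot: [-3.141, 0.002, -2.917]
contact_force: [5.3, 0.2, 0.3]
grip_width: 0.0276
grip_force: 39.6
```

Run:
```python
from h import *
np.set_printoptions(precision=3,suppress=True)
o=arm.observe();t=o["tool_pos"];print(t,o["eef_rot"],o["contact_force"],o["grip_width"],o["grip_force"])
for i in range(2):
    p=arm.grab_frame("scene");print(tilt(p,t))
```

```text
[ 0.616 -0.058  0.126] [-3.141  0.002 -2.917] [5.337 0.217 0.259] 0.0275650203220978 39.64142382144928
(181, 137, array([0.94 , 0.166, 0.297]), np.float64(0.9535424980826137), np.float64(-0.04870212694370752), np.float64(0.2972840798893554), np.float64(0.3018468657356266), array([ 0.632, -0.057,  0.144]))
(184, 132, array([0.938, 0.197, 0.286]), np.float64(0.9581528300230643), np.float64(-0.017721398198377647), np.float64(0.2856957675391012), np.float64(0.2897323778057283), array([ 0.632, -0.057,  0.145]))
```

send_rows:
  deltas:
    - [[1, 0.05, 0, 0, 0], [1, 0.05, 0, 0, 0], [1, 0.02, 0, 0, 0], [1, 0, 0, 0, 0], [1, 0, 0, 0, 0], [1, -0.1, 0, 0, 0], [1, -0.2, 0, 0, 0], [1, -0.3, 0, 0, 0], [1, 0, 0, -0.2, 0], [1, 0, 0, -0.4, 0], [1, 0, 0, -0.4, 0], [1, 0, 0, -0.3, 0], [1, 0, 0, -0.1, 0], [1, 0, 0, 0, 0], [1, 0, 0, 0, 0]]

```text
time: 16.87
tool_pos: [0.6338, -0.0532, 0.1808]
eef_rot: [3.141, -0.001, -2.917]
contact_force: [-0.3, 0.1, -2.2]
grip_width: 0.0278
grip_force: 39.6
```

Run:
```python
from h import *
np.set_printoptions(precision=3,suppress=True)
o=arm.observe();t=o["tool_pos"];print(t,o["eef_rot"],o["contact_force"],o["grip_width"],o["grip_force"])
for i in range(4):
    p=arm.grab_frame("scene");print(tilt(p,t))
crops("tilted.png",[t[0],t[1],t[2]-.03],40)
```

```text
[ 0.634 -0.053  0.181] [ 3.141 -0.001 -2.917] [-0.342  0.136 -2.241] 0.027799918073958374 39.57206904888153
(214, 149, array([0.922, 0.173, 0.346]), np.float64(0.9373555299715605), np.float64(-0.03754647224976646), np.float64(0.3463352879162345), np.float64(0.3536617915426276), array([ 0.651, -0.053,  0.199]))
(212, 150, array([0.927, 0.17 , 0.335]), np.float64(0.9414614093932662), np.float64(-0.04173495813574295), np.float64(0.33451727169232864), np.float64(0.34109294493492953), array([ 0.651, -0.052,  0.199]))
(212, 151, array([0.922, 0.169, 0.349]), np.float64(0.9362944627837062), np.float64(-0.04093553597662725), np.float64(0.34881260420010796), np.float64(0.35630383334638116), array([ 0.651, -0.052,  0.199]))
(214, 148, array([0.928, 0.146, 0.343]), np.float64(0.9372405266926468), np.float64(-0.06507186332233418), np.float64(0.3425479332094301), np.float64(0.34962757011282947), array([ 0.651, -0.053,  0.199]))
```

View pics/tilted.png

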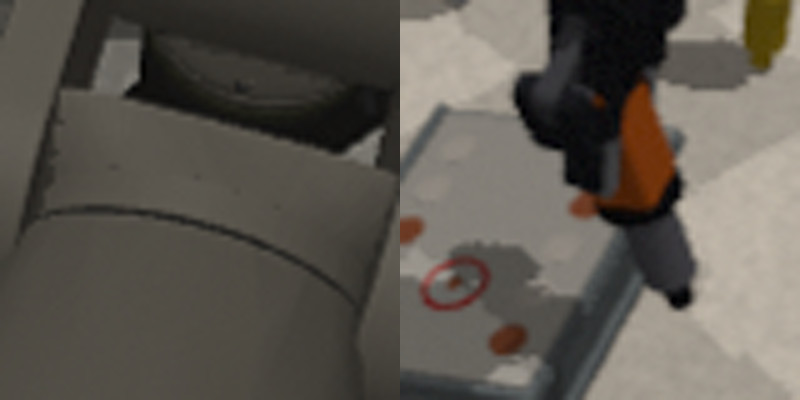

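Run:
```python
from h import *
np.set_printoptions(precision=4,suppress=True)
o=arm.observe();t=o["tool_pos"];p=arm.grab_frame("scene")
tip=t+.0343*U-np.array([0,0,.0752]);print("pred px",proj(p,tip),tip)
for d in arm.pinpoint(p,"nose_tip")[:3]: print(d["confidence"],d["pixel"],w(p,*d["pixel"]))
for d in arm.pinpoint(p,"spot")[:2]: print(d["confidence"],d["pixel"],w(p,*d["pixel"]))
r,c=map(int,proj(p,t-[0,0,.03]));print("crop tip px",r+19.4,c+16.2)
P=cloud(p);g=p["color"].max(-1);k=(np.linalg.norm(P-tip,axis=-1)<.016);R=np.argwhere(k)
print(len(R),R.mean(0),np.nanmean(P[k],0));a=R[R[:,0]>R[:,0].max()-3];print("low",a.mean(0),R[:,0].max())
```

```text
pred px (np.float64(248.169451003086), np.float64(341.23904649721624)) [ 0.6675 -0.0456  0.1056]
0.38 [248.2, 340.3] [ 0.6682 -0.0504  0.111 ]
0.24 [242.6, 338.1] [ 0.6653 -0.056   0.133 ]
0.53 [248.1, 296.2] [ 0.5709 -0.0781  0.0615]
crop tip px 248.4 342.2
19 [247.1579 342.2632] [ 0.6713 -0.048   0.1145]
low [247.8462 342.    ] 249
```

send_rows:
  deltas:
    - [[1, 0.2, 0, 0, 0], [1, 0.4, 0, 0, 0], [1, 0.4, 0, 0, 0], [1, 0.4, 0, 0, 0], [1, 0.4, 0, 0, 0], [1, 0.4, 0, 0, 0], [1, 0.4, 0, 0, 0], [1, 0.2, 0, 0.1, 0], [1, 0, 0, 0.2, 0], [1, 0, 0, 0.2, 0], [1, 0, 0, 0.15, 0], [1, 0, 0, 0.05, 0], [1, 0, 0, 0, 0], [1, 0, 0, 0, 0]]
  force: 50

```text
time: 18.48
tool_pos: [0.5254, -0.0781, 0.1531]
eef_rot: [3.141, -0.0, -2.917]
contact_force: [-0.3, -0.5, -0.3]
grip_width: 0.0275
grip_force: 51.1
```

Run:
```python
from h import *
np.set_printoptions(precision=4,suppress=True)
o=arm.observe();t=o["tool_pos"];print(t,o["eef_rot"],o["contact_force"],o["grip_force"])
for i in range(3):
    p=arm.grab_frame("scene");print(tilt(p,t))
tip=t+.0343*U-np.array([0,0,.0752]);print("pred tip",tip,proj(p,tip),"spot px",proj(p,[.5643,-.069,.059]))
crops("near.png",[.5643,-.069,.07],30)
r,c=map(int,proj(p,[.5643,-.069,.07]));print(r,c)
```

```text
[ 0.5254 -0.0781  0.1531] [ 3.1415 -0.0002 -2.9171] [-0.292  -0.4844 -0.2537] 51.09724938869476
(237, 168, array([0.921 , 0.199 , 0.3349]), np.float64(0.9421728518079419), np.float64(-0.011912362579489418), np.float64(0.3349053778185916), np.float64(0.34150480697303337), array([ 0.5413, -0.0767,  0.1746]))
(234, 166, array([0.9286, 0.1552, 0.3371]), np.float64(0.9397912667837433), np.float64(-0.05629041004883207), np.float64(0.3370711718904024), np.float64(0.3438042788128894), array([ 0.5413, -0.0767,  0.1743]))
(234, 166, array([0.9154, 0.2228, 0.3352]), np.float64(0.942059777968712), np.float64(0.01251469055308109), np.float64(0.33520136922629085), np.float64(0.3418189564918548), array([ 0.5418, -0.0764,  0.1741]))
pred tip [ 0.5588 -0.0704  0.0779] (np.float64(238.67375958122668), np.float64(294.04632791515735)) spot px (np.float64(244.78549043908055), np.float64(296.5177302194718))
241 296
```

View pics/near.png

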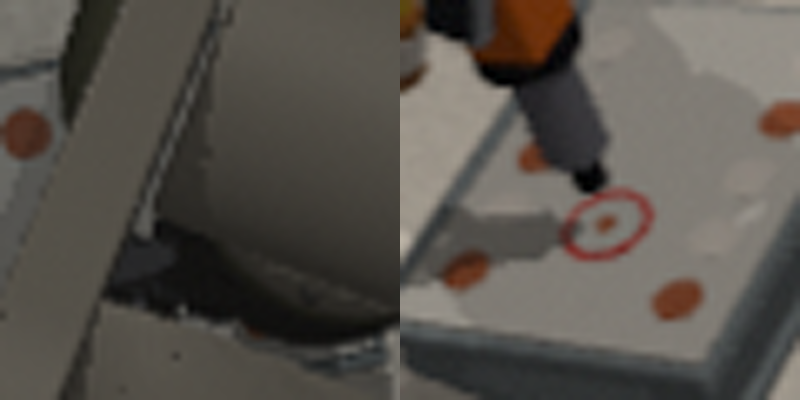

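send_rows:
  deltas:
    - [[1, -0.04, 0, 0.12, 0], [1, -0.05, 0, 0.15, 0], [1, -0.04, 0, 0.12, 0], [1, -0.02, 0, 0.06, 0], [1, -0.02, 0, 0.05, 0], [1, -0.01, 0, 0.03, 0], [1, 0, 0, 0, 0], [1, 0, 0, 0, 0], [1, 0, 0, 0, 0], [1, 0, 0, 0, 0]]

```text
time: 19.57
tool_pos: [0.532, -0.0766, 0.1323]
eef_rot: [-3.141, 0.0, -2.917]
contact_force: [-1.4, -0.0, -0.4]
grip_width: 0.0274
grip_force: 51.4
```

Run:
```python
from h import *
np.set_printoptions(precision=4,suppress=True)
F=[]
for i in range(6):
    p=arm.grab_frame("scene");o=arm.observe();F.append(o["contact_force"]);t=o["tool_pos"]
    if i<4: print(tilt(p,t)[6],end=" ")
print(t,np.array(F),np.mean(F,0))
crops("touch.png",[.5643,-.069,.07],30)
```

```text
0.3457290674273253 0.3443164992335555 0.34791481985682676 0.33254520920893815 [ 0.5321 -0.0766  0.1322] [[-1.1427  0.5357 -0.721 ]
 [-1.4547 -0.341  -0.003 ]
 [-1.9682 -0.1155 -1.4506]
 [-1.0431  0.6236 -0.0664]
 [-1.4763  0.0609 -1.0574]
 [-2.3959  1.0828 -0.1674]] [-1.5801  0.3078 -0.5776]
```

View pics/touch.png

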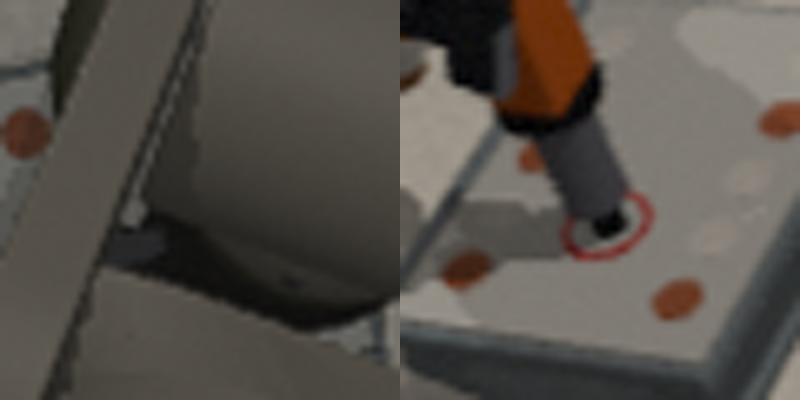

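send_rows:
  deltas:
    - [[1, -0.01, 0, 0.03, 0], [1, -0.01, 0, 0.02, 0], [1, 0, 0, 0.02, 0], [1, 0, 0, 0, 0], [1, 0, 0, 0, 0], [1, 0, 0, 0, 0], [1, 0, 0, 0, 0], [1, 0, 0, 0, 0]]

```text
time: 20.63
tool_pos: [0.533, -0.0764, 0.1294]
eef_rot: [-3.141, 0.0, -2.917]
contact_force: [-0.9, 0.5, 1.1]
grip_width: 0.0274
grip_force: 51.5
```

Run:
```python
from h import *
np.set_printoptions(precision=4,suppress=True)
F=[];D=[];L=[]
for i in range(16):
    p=arm.grab_frame("scene");o=arm.observe();F.append(o["contact_force"]);t=o["tool_pos"]
    D.append(tilt(p,t)[6])
f=np.mean(F,0)-[0,0,-1.6]
print(t,o["time"],np.mean(F,0),"normal",f@np.array([-.334,-.077,.94]),"tilt",np.mean(D),np.std(D))
im=p["color"];r,c=map(int,proj(p,[.5643,-.069,.07]));cv2.imwrite("pics/end.png",cv2.resize(im[r-18:r+18,c-18:c+18,::-1],(600,600),interpolation=cv2.INTER_CUBIC))
```

```text
[ 0.5329 -0.0764  0.1294] 21.4333 [-0.178   0.4091  1.3659] normal 2.8158617035781806 tilt 0.3504061494392856 0.006509177594615741
```

View pics/end.png

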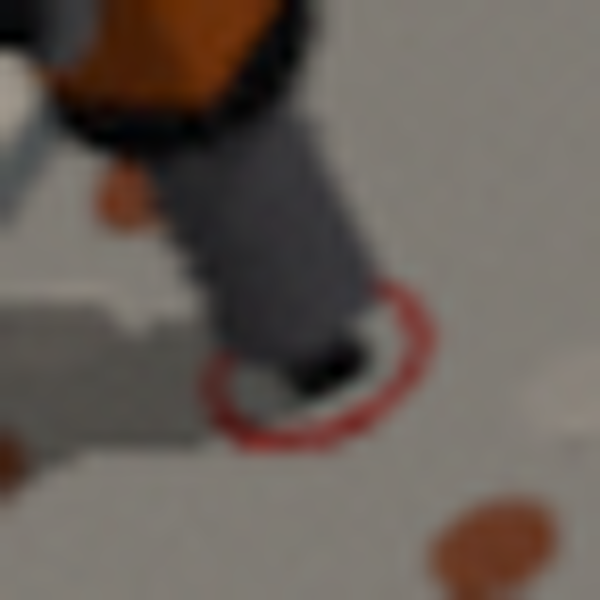

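```bash
python3 -c "
from station import arm
print(arm.finish_job())"
```

```text
the job is handed in; nothing more can be done
None
```

The job is handed in. The reader was zeroed with the pad fully down for over a second. It is now held on the card inside the red ring, square to the slope (0.350 rad measured), with about 2.8 N on the nose, roughly half-way in. The moves can't tilt the gripper, so I set that angle by pushing the barrel against the stand's back edge.

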